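Empty the ultrasonic cleaner's basket into the drying tray

TASK

The grinding balls have been cleaned: take the wire basket by its black grip, draw it upright out of the ultrasonic cleaner's tank with all six balls in it, and then tip them out from low over the steel drying tray, so that they all stay in the tray. Finish while still holding the empty basket raised clear and tipped well over above the tray, as it was for pouring, so that it drips into the tray; do not let go or put it down. Leave the bottles and the timer beside the work alone.

Things in the scene. Friction and masses are not known exactly. Their poses are not given: they have to be found in the camera images.
- cleaner: Ultrasonic cleaner, fixed, on the left or right: white box 122 x 172 x 130 mm (x, y, z; its flat steel rim 130 mm above the bench), with an open, drained steel tank in the top, 80 x 132 mm inside, 75 mm deep. Controls on its -x face, drain cock on its +y end. Origin at the centre of its underside, z up.
- basket: Loose steel wire basket, 0.2 kg, hung in the tank by four side lugs (100 mm over the tips, along its y) lying on the rim; not locked, 6 to 9 mm play. 50 mm deep, 66 mm wide (y). Origin on its floor's underside, 80 mm above the bench at the start, z up; floor 3 mm thick, x = -35 to +47 mm, rear wall upright at x = +45 mm. At the start its -x points along the cleaner's +y.
- basket_grip (a point): Centre of the basket's black plastic grip, an upright flat block 12 mm thick (along the basket's x), 40 mm wide (along y) and 44 mm high, straight above the rear wall: at (45.5, 0, 92) mm in the basket's frame, 42 mm above the cleaner's rim at the start. The grip's underside is 20 mm above the rim. Same axes as the basket.
- basket_lip (a point): Middle of the basket's pouring lip, at (-64, 0, 50) mm in the basket's frame, same axes. The front wall below it slopes, 30 degrees from upright. To pour, turn the basket about its y axis so that this lip goes down; the front wall is level at 60 degrees of tip, and the balls roll out beyond that (70 to 80 degrees empties it).
- tray: Steel drying tray fixed to the bench, 140 x 180 mm (x by y), 45 mm high, walls and floor 4 mm, with a wire handle at each y end that stands out 18 mm. Origin at the centre of its underside, z up. It stands on the other side from the cleaner, left or right.
- ball_1_center (a point): Centre of grinding ball 1, white ceramic, 20 mm in diameter, 25 g, loose in the basket at the start; rolls freely.
- ball_2_center (a point): Centre of grinding ball 2, white ceramic, 20 mm in diameter, 25 g, loose in the basket at the start; rolls freely.
- ball_3_center (a point): Centre of grinding ball 3, white ceramic, 20 mm in diameter, 25 g, loose in the basket at the start; rolls freely.
- ball_4_center (a point): Centre of grinding ball 4, white ceramic, 20 mm in diameter, 25 g, loose in the basket at the start; rolls freely.
- ball_5_center (a point): Centre of grinding ball 5, white ceramic, 20 mm in diameter, 25 g, loose in the basket at the start; rolls freely.
- ball_6_center (a point): Centre of grinding ball 6, white ceramic, 20 mm in diameter, 25 g, loose in the basket at the start; rolls freely.
- amber_bottle: Bystander: brown bottle with black cap, 52 mm across, 114 mm tall, behind the work. Origin at the centre of its underside.
- reagent_bottle: Bystander: white bottle with ribbed white cap, 42 mm across, 99 mm tall, behind the work. Origin at the centre of its underside.
- timer: Bystander: flat white bench timer 64 x 68 x 21 mm at the left. Origin at the centre of its underside.
- dropper: Bystander: small brown bottle with black cap, 33 mm across, 70 mm tall, at the left. Origin at the centre of its underside.

How it is judged:
By the outcome, as a careful person would: the job done as asked, in the order asked, and still so for the second after the job is handed in, while the arm keeps its last pose, push and grip.
It also fails if it takes over 48 s, if anything falls off the work surface, if the arm or the gripper's body presses on something with over 40 N, if the wrist force passes 120 N, or if a joint passes its speed limit or range.

ROBOT

A 6-joint arm with a two-finger parallel gripper is mounted at the origin on a cart in front of the work surface, level with it; the furniture and walls round the work are solid. World frame = base frame: x ahead of the robot, y to its left, z up, the work surface at z = 0. Lengths are in mm, angles in rad, forces in N, time in s.
With the tool pointing down it reaches from about 375 to 750 mm from the base axis. Payload 9 kg.
Tool frame: the origin (TCP) lies on the centre line of the jaws, within the pads' length; the fingertips stand 25 mm ahead of it and the grasp point (between the pads) lies 6 mm ahead of it (robot.tip_reach is the distance from the TCP to the fingertips, in mm); x points along the fingers, y is the direction in which the jaws open and shut, and the axes are right-handed (so a half turn about x gives the same grasp; the last joint's range is limited). The gripper opens to 85 mm and grips with 20 to 120 N. Pads are 22 mm wide; open, the fingers measure 114 mm over their backs; the gripper's body (76 mm by 85 mm) begins 54 mm behind the grasp point. The pads swing forward as they close: fully open they stand 13 mm farther back than shut.
Start: joints at [0.893, 0.104, 0.097, 1.564, 0, 1.353], TCP at [266.269, 537.712, 256.331] pointing down, gripper open.
Joint ranges: [-2.99, 2.99], [-0.84, 1.86], [-1.1, 1.16], [-1.84, 2.11], [-1.51, 1.56], [-3.14, 3.14]. Speed limits (rad/s): [2.22, 2.22, 2.57, 3.14, 3.14, 3.14].

INTERFACE

Orientations are given as a rotation vector (axis times angle).
In Python, from plant import robot gives the robot as it stands.
- The arm moves only by the shell command python3 -m inch 'ROWS'. ROWS is JSON, a list of rows, each an object with "translation": the shift along the tool's x, y, z in m, a list of three; "twist": the turn about the tool's x in degrees; "hand": the opening in per cent of the stroke, from 0 (shut) to 100 (fully open). In form: [{"translation": [x, y, z], "twist": twist, "hand": hand}, ...]. A call has 1 to 10 rows; each row is the pose to reach, as a shift and turn from the pose commanded when the call began, along the tool's axes at that moment; what a row does not reach only later rows make up. A row lasts 1/10 s, in which the tool goes at most 50 mm and 8.59 degrees, less where a joint would pass 70% of its speed; a pose out of reach is approached as far as the arm can. A call with a gripper value outside its range is refused whole. The fingers move at their own pace and stop on an object; the grip force is fixed at half the most. Time passes only in rows, so rows that repeat a pose let the fingers close. It gives the time, the measured TCP pose, the force and the opening at its end, in the units of the state.
- robot.get_obs(): the state, without advancing time (a new reading comes with each control period).
- robot.grab_frame(name): name is "scene" or "top" or "wrist"; returns the picture (480x640x3 uint8, red, green, blue); there is no depth.
- robot.get_calibration(name): a dict with "intrinsics" (3x3 intrinsics, pixels), "R" (3x3) and "t" (3): a world point X has camera coordinates R X + t; the wrist camera has in their place "mount" (4x4, takes a point from camera to tool coordinates, whose origin is the TCP and whose axes are the tool frame's). Camera axes: x right, y down, z forward; pixel columns grow to the right and rows downward; lengths in mm; the calibration is good to about 2 mm. A picture is of the moment at which its call begins: read the wrist's pose just before it. get_calibration takes no time and is no camera call.
- robot.close_job(): hands the job in, once; it reports no verdict.
The state is a dict: "time_s": time; "joint_positions": joint angles; "dq": joint speeds; "joint_efforts": joint torques, N m; "tcp_pos": TCP position; "tcp_rot": TCP orientation; "wrist_force": force on the tool from outside, world axes, zero at the start; "torque": the same for the moment, N m; "grip_width": finger opening in mm.
Only numpy, scipy, OpenCV 4.12 (cv2) and the standard library are available. Lean on these libraries where they do the work, as an engineer would, in place of code of your own. Each camera call takes 0.05 s, during which the arm holds its last target. There are 200 camera calls.

## Working session

There is one attempt and no reset: what is moved stays moved. The work goes in short steps, Python scripts to look and compute and a shell command to move; the robot and the scene stay as the last step left them, time stands still between calls to the robot, and variables do not carry over. Pictures are saved under pics/ and viewed, about 8 in all and at most 12, crops included, and the job is handed in when it is done.

```bash
ls; mkdir -p pics; python3 - <<'E'
from plant import robot
import cv2,numpy as np
np.set_printoptions(precision=3,suppress=True)
print(robot.get_obs())
for n in("top","scene"):
    f=robot.grab_frame(n); cv2.imwrite(f"pics/{n}0.png",f[...,::-1]); print(robot.get_calibration(n))
print(robot.get_calibration("wrist"))
E
```

```text
pics
{'time_s': 0.0, 'joint_positions': array([0.893, 0.105, 0.096, 1.564, 0.   , 1.353]), 'dq': array([ 0.001, -0.001, -0.   , -0.002, -0.001, -0.001]), 'joint_efforts': array([ -0.002, -55.693,  50.365,   0.017,  -0.001,   0.   ]), 'tcp_pos': array([266.053, 537.463, 255.535]), 'tcp_rot': array([ 0.36 ,  1.541, -0.362]), 'wrist_force': array([ 0.094, -0.89 , -0.353]), 'torque': array([ 0.018, -0.   ,  0.022]), 'grip_width': 85.19891725571652}
{'intrinsics': array([[527.835,   0.   , 318.009],
       [  0.   , 527.835, 242.082],
       [  0.   ,   0.   ,   1.   ]]), 'R': array([[ 0.006, -1.   , -0.001],
       [-0.976, -0.006, -0.22 ],
       [ 0.22 ,  0.002, -0.976]]), 't': array([ 131.834,  592.539, 1182.524])}
{'intrinsics': array([[547.158,   0.   , 315.225],
       [  0.   , 547.158, 242.038],
       [  0.   ,   0.   ,   1.   ]]), 'R': array([[ 0.755, -0.656, -0.015],
       [-0.397, -0.439, -0.806],
       [ 0.522,  0.614, -0.592]]), 't': array([-348.253,  397.156, 1166.724])}
{'intrinsics': array([[391.185,   0.   , 318.539],
       [  0.   , 391.185, 231.929],
       [  0.   ,   0.   ,   1.   ]]), 'mount': array([[   0.   ,   -0.296,    0.955, -116.924],
       [   1.   ,    0.001,   -0.   ,   -0.909],
       [  -0.001,    0.955,    0.296,  -74.984],
       [   0.   ,    0.   ,    0.   ,    1.   ]])}
```

View pics/top0.png

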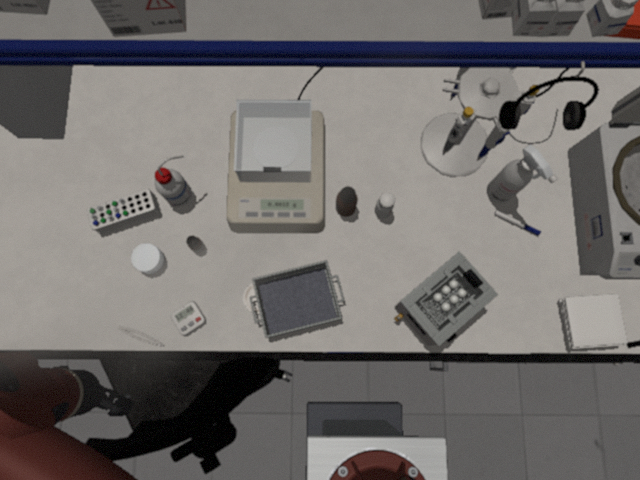

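View pics/scene0.png

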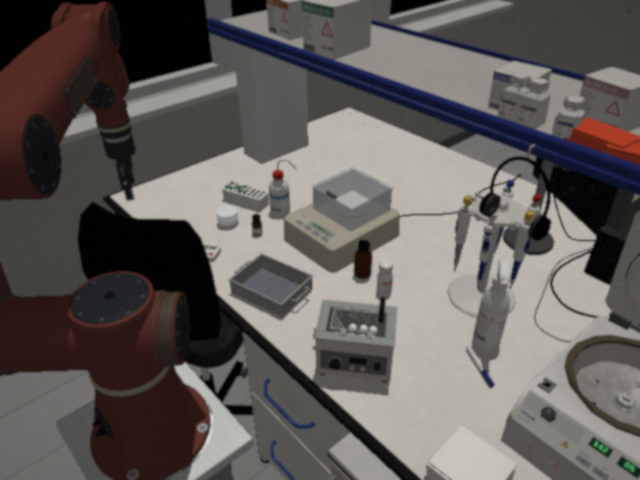

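```bash
cat > h.py <<'E'
from plant import robot
import cv2,numpy as np
from scipy.spatial.transform import Rotation as Ro
np.set_printoptions(precision=2,suppress=True)
def ray(n,u,v,z):
    c=robot.get_calibration(n);K,R,t=[np.array(c[k]) for k in("intrinsics","R","t")]
    d=R.T@np.linalg.inv(K)@[u,v,1];o=-R.T@t
    return o+d*(z-o[2])/d[2]
def proj(n,X):
    c=robot.get_calibration(n);K,R,t=[np.array(c[k]) for k in("intrinsics","R","t")]
    p=K@(R@np.array(X)+t);return p[:2]/p[2]
E
python3 - <<'E'
import cv2
f=cv2.imread('pics/top0.png')
a=cv2.resize(f[250:350,235:355],None,fx=5,fy=5,interpolation=3)
b=cv2.resize(f[245:355,390:510],None,fx=5,fy=5,interpolation=3)
a=cv2.copyMakeBorder(a,0,50,0,0,0)
cv2.imwrite('pics/c1.png',cv2.resize(cv2.hconcat([a,b]),(800,367)) if 0 else b)
cv2.imwrite('pics/c2.png',a)
E
```

```text
(no output)
```

View pics/c1.png

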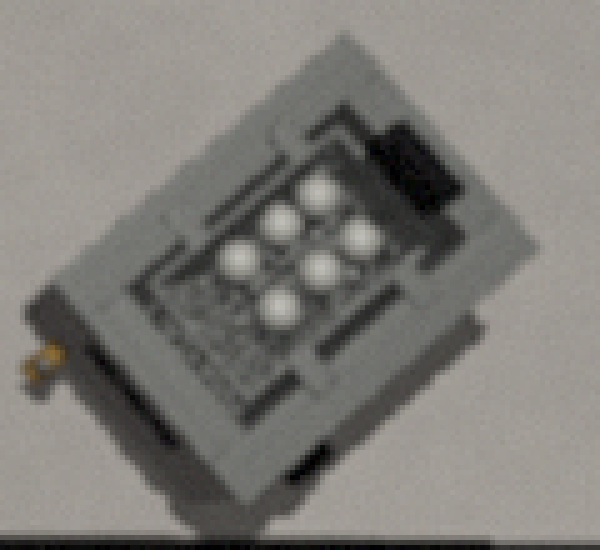

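View pics/c2.png

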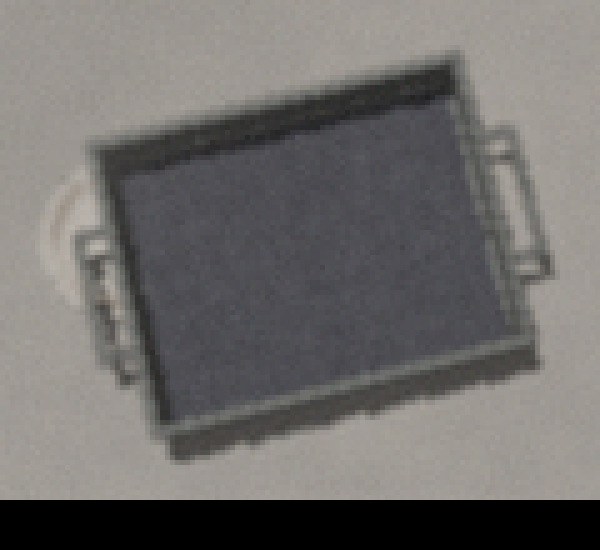

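```bash
python3 - <<'E'
from h import *
P=lambda l,ox,oy,z:np.array([ray("top",ox+(u-2)/5,oy+(v-2)/5,z) for u,v in l])
C=P([(343,35),(538,245),(248,500),(50,285)],390,245,130)
T=P([(90,145),(458,55),(533,340),(160,432)],235,250,45)
for n,Q in(("cl",C),("tray",T)):
    print(n,Q,Q.mean(0),[np.linalg.norm(Q[i]-Q[i-1]) for i in range(4)])
# cleaner +y dir : from corners 0,1 end to 2,3 end
d=(C[2]+C[3]-C[0]-C[1]);d/=np.linalg.norm(d);print("cl y",d,np.degrees(np.arctan2(d[1],d[0])))
e=(T[0]+T[3]-T[1]-T[2]);e/=np.linalg.norm(e);print("tray y",e,np.degrees(np.arctan2(e[1],e[0])))
G=P([(403,122),(463,187),(425,214),(370,155)],390,245,194);print("griptop?",G,G.mean(0))
B=P([(320,192),(282,222),(239,258),(362,237),(320,270),(280,308)],390,245,93);print("balls",B)
c=robot.get_calibration("top");print("cam",-np.array(c["R"]).T@c["t"])
o=robot.get_obs();print(Ro.from_rotvec(o["tcp_rot"]).as_matrix())
print(robot.tip_reach)
print([m for m in dir(robot) if m[0]!='_'])
E
```

```text
cl [[ 557.44 -177.54  130.  ]
 [ 463.95 -258.13  130.  ]
 [ 353.33 -126.17  130.  ]
 [ 445.08  -43.72  130.  ]] [ 454.95 -151.39  130.  ] [np.float64(174.72954321853734), np.float64(123.42822994749203), np.float64(172.19216125854945), np.float64(123.35235082151526)]
tray [[506.78 289.95  45.  ]
 [551.22 115.72  45.  ]
 [416.34  80.38  45.  ]
 [372.99 253.08  45.  ]] [461.83 184.78  45.  ] [np.float64(138.7755486993169), np.float64(179.80716768254644), np.float64(139.43814942880203), np.float64(178.0567318481657)]
cl y [-0.64  0.77  0.  ] 129.9949765378029
tray y [-0.25  0.97  0.  ] 104.19993315154234
griptop? [[ 507.12 -183.48  194.  ]
 [ 479.86 -206.88  194.  ]
 [ 468.46 -190.41  194.  ]
 [ 493.08 -168.92  194.  ]] [ 487.13 -187.42  194.  ]
balls [[ 492.19 -173.26   93.  ]
 [ 478.38 -155.35   93.  ]
 [ 461.9  -135.15   93.  ]
 [ 471.78 -191.25   93.  ]
 [ 456.7  -171.48   93.  ]
 [ 439.46 -152.62   93.  ]]
cam [ 317.67  133.05 1283.83]
[[-0.    0.44  0.9 ]
 [-0.    0.9  -0.44]
 [-1.   -0.   -0.  ]]
25.0
['IKError', 'close_job', 'get_calibration', 'get_obs', 'grab_frame', 'tip_reach']
```

```bash
python3 - <<'E'
from h import *
for n,u,v,z in(("reagent cap",385,203,99),("amber cap",347,200,114),("balance front L",229,222,60),("balance front R",325,222,60),("balance R bottom",325,231,20),("white jar",148,258,40)): print(n,ray("top",u,v,z))
f=cv2.imread('pics/scene0.png')
cv2.imwrite('pics/c3.png',cv2.resize(f[240:330,220:330],None,fx=6,fy=6,interpolation=3))
E
```

```text
reagent cap [678.94 -20.69  99.  ]
amber cap [681.07  68.99 114.  ]
balance front L [641.07 349.22  60.  ]
balance front R [642.47 119.08  60.  ]
balance R bottom [630.15 118.54  20.  ]
white jar [555.87 543.27  40.  ]
```

View pics/c3.png

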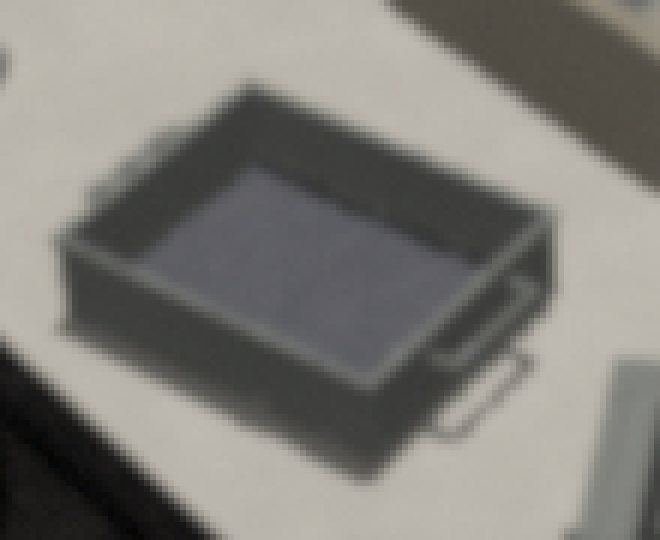

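```bash
cat >> h.py <<'E'
def go(x,y,z,yaw=None):
    o=robot.get_obs();R=Ro.from_rotvec(o["tcp_rot"]).as_matrix()
    d=R.T@(np.array([x,y,z])-o["tcp_pos"])
    yn=np.degrees(np.arctan2(R[1,1],R[0,1]))
    print("t",o["time_s"],"shift m",np.round(d/1000,4),"yaw",yn,"twist",None if yaw is None else (yn-yaw+90)%180-90, "F",o["wrist_force"],"q",o["joint_positions"])
E
python3 -c "
from h import *
go(489.6,-190.6,255,40)"
```

```text
t 0.1 shift m [ 0.   -0.55  0.52] yaw 63.65721877915998 twist 23.65721877915999 F [-0.13  0.37 -0.25] q [0.89 0.1  0.1  1.56 0.   1.35]
```

```bash
python3 -m inch '[{"translation":[0,-0.035,0.033],"twist":0,"hand":100},{"translation":[0,-0.07,0.066],"twist":0,"hand":100},{"translation":[0,-0.105,0.099],"twist":0,"hand":100},{"translation":[0,-0.14,0.132],"twist":0,"hand":100},{"translation":[0,-0.175,0.165],"twist":0,"hand":100},{"translation":[0,-0.21,0.198],"twist":0,"hand":100},{"translation":[0,-0.245,0.231],"twist":0,"hand":100},{"translation":[0,-0.28,0.264],"twist":0,"hand":100},{"translation":[0,-0.315,0.297],"twist":0,"hand":100},{"translation":[0,-0.35,0.33],"twist":0,"hand":100}]'
python3 -c "
from h import *
go(489.6,-190.6,255,40)"
```

```text
time_s: 1.1
tcp_pos: [406.7, 75.7, 256.2]
tcp_rot: [0.361, 1.54, -0.36]
wrist_force: [1.7, 1.4, -0.3]
grip_width: 85.2
t 1.1 shift m [ 0.   -0.2   0.19] yaw 63.65769883830061 twist 23.657698838300604 F [ 1.68  1.35 -0.32] q [-0.13 -0.48 -0.42  1.63  0.    0.33]
```

```bash
python3 -m inch '[{"translation":[0,-0.03,0.0285],"twist":4,"hand":100},{"translation":[0,-0.06,0.057],"twist":8,"hand":100},{"translation":[0,-0.095,0.09],"twist":14,"hand":100},{"translation":[0,-0.13,0.124],"twist":19,"hand":100},{"translation":[0,-0.165,0.157],"twist":23.6,"hand":100},{"translation":[0,-0.19,0.18],"twist":23.6,"hand":100},{"translation":[0,-0.2,0.19],"twist":23.6,"hand":100},{"translation":[0,-0.2,0.19],"twist":23.6,"hand":100},{"translation":[0,-0.2,0.19],"twist":23.6,"hand":100}]'
python3 - <<'E'
from h import *
go(489.6,-190.6,178,40)
o=robot.get_obs()
f=robot.grab_frame("wrist")[...,::-1].copy()
c=robot.get_calibration("wrist");M=np.array(c["mount"]);K=np.array(c["intrinsics"]);R=Ro.from_rotvec(o["tcp_rot"]).as_matrix()
bx=np.array([.643,-.766,0]);by=np.array([.766,.643,0])
G=np.array([489.6,-190.6,194])
def pj(X):
    p=M[:3,:3].T@(R.T@(np.array(X)-o["tcp_pos"])-M[:3,3]);p=K@p;return p[:2]/p[2]
q=[pj(G+a*6*bx+b*20*by) for a,b in((1,1),(1,-1),(-1,-1),(-1,1))]
print(np.array(q))
cv2.polylines(f,[np.int32(np.round(q))],True,(0,0,255),1)
cv2.imwrite("pics/w1.png",f)
E
```

```text
time_s: 2.0
tcp_pos: [487.9, -185.0, 256.1]
tcp_rot: [0.681, 1.463, -0.68]
wrist_force: [0.4, 0.6, 0.4]
grip_width: 85.3
t 2.0 shift m [ 0.08 -0.    0.01] yaw 40.07542534310538 twist 0.07542534310537974 F [0.45 0.57 0.38] q [-0.61 -0.13 -0.14  1.57  0.    0.26]
[[355.06 290.34]
 [275.42 290.19]
 [274.68 268.  ]
 [355.78 268.16]]
```

View pics/w1.png

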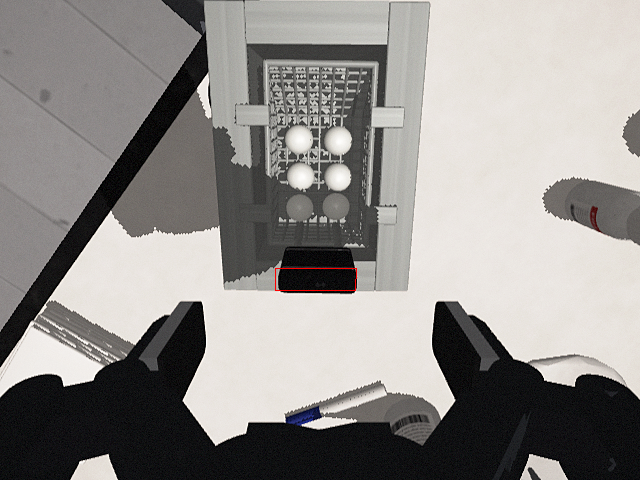

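```bash
sed -i 's/precision=2/precision=4/' h.py; python3 -m inch '[{"translation":[0,-0.0026,0.0063],"twist":0,"hand":100},{"translation":[0.03,-0.0026,0.0063],"twist":0,"hand":100},{"translation":[0.06,-0.0026,0.0063],"twist":0,"hand":100},{"translation":[0.078,-0.0026,0.0063],"twist":0,"hand":100},{"translation":[0.078,-0.0026,0.0063],"twist":0,"hand":100},{"translation":[0.078,-0.0026,0.0063],"twist":0,"hand":60},{"translation":[0.078,-0.0026,0.0063],"twist":0,"hand":50},{"translation":[0.078,-0.0026,0.0063],"twist":0,"hand":40},{"translation":[0.078,-0.0026,0.0063],"twist":0,"hand":20},{"translation":[0.078,-0.0026,0.0063],"twist":0,"hand":0}]'
python3 -m inch '[{"translation":[0,0,0],"twist":0,"hand":0},{"translation":[0,0,0],"twist":0,"hand":0},{"translation":[0,0,0],"twist":0,"hand":0},{"translation":[0,0,0],"twist":0,"hand":0},{"translation":[0,0,0],"twist":0,"hand":0}]'
python3 -c "
from h import *
go(490,-191.5,178,40)"
```

```text
time_s: 3.05
tcp_pos: [491.1, -192.7, 180.0]
tcp_rot: [0.68, 1.459, -0.68]
wrist_force: [1.4, 1.3, 6.0]
grip_width: 39.3
time_s: 3.55
tcp_pos: [491.1, -192.7, 180.0]
tcp_rot: [0.68, 1.459, -0.68]
wrist_force: [-0.3, 2.2, 6.8]
grip_width: 39.5
t 3.55 shift m [ 0.002  -0.0001 -0.0016] yaw 40.06036351663312 twist 0.06036351663311734 F [-0.3017  2.1807  6.8285] q [-0.6225 -0.1222 -0.2661  1.4242  0.0007  0.2491]
```

```bash
python3 -m inch '[{"translation":[-0.005,0,0],"twist":0,"hand":0},{"translation":[-0.01,0,0],"twist":0,"hand":0},{"translation":[-0.018,0,0],"twist":0,"hand":0},{"translation":[-0.026,0,0],"twist":0,"hand":0},{"translation":[-0.034,0,0],"twist":0,"hand":0},{"translation":[-0.042,0,0],"twist":0,"hand":0},{"translation":[-0.05,0,0],"twist":0,"hand":0},{"translation":[-0.058,0,0],"twist":0,"hand":0},{"translation":[-0.066,0,0],"twist":0,"hand":0},{"translation":[-0.074,0,0],"twist":0,"hand":0}]'
python3 -m inch '[{"translation":[-0.008,0,0],"twist":0,"hand":0},{"translation":[-0.014,0,0],"twist":0,"hand":0},{"translation":[-0.018,0,0],"twist":0,"hand":0},{"translation":[-0.02,0,0],"twist":0,"hand":0},{"translation":[-0.02,0,0],"twist":0,"hand":0}]'
python3 - <<'E'
from h import *
go(490,-191.5,178,14.2)
a=robot.grab_frame("wrist")[...,::-1]
b=robot.grab_frame("scene")[...,::-1]
cv2.imwrite("pics/w2.png",cv2.hconcat([cv2.resize(a,(400,300)),cv2.resize(b[230:410,260:500],(400,300))]))
E
```

```text
time_s: 4.55
tcp_pos: [490.3, -192.4, 253.0]
tcp_rot: [0.681, 1.461, -0.681]
wrist_force: [-0.7, -0.2, -4.1]
grip_width: 39.2
time_s: 5.05
tcp_pos: [490.3, -192.5, 272.4]
tcp_rot: [0.681, 1.461, -0.681]
wrist_force: [0.8, -0.7, -3.9]
grip_width: 39.3
t 5.05 shift m [ 0.0944  0.0004 -0.0009] yaw 40.05651927921787 twist 25.856519279217878 F [ 0.7636 -0.7059 -3.8663] q [-0.6227 -0.1155 -0.0922  1.5938  0.0001  0.249 ]
```

View pics/w2.png

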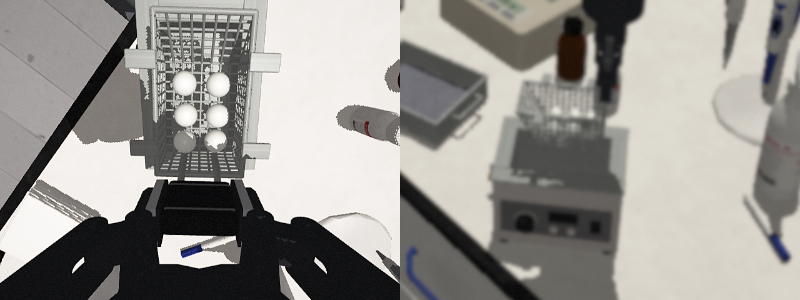

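```bash
python3 - <<'E'
from h import *
for s,t in(((530,288),(517,130)),((440,358),(547,272))):
    us,vs=220+(s[0]-2.5)/6,240+(s[1]-2.5)/6; ut,vt=235+(t[0]-2)/5,250+(t[1]-2)/5
    best=min(((np.linalg.norm(proj("scene",ray("top",ut,vt,z))-[us,vs]),z) for z in range(0,60)))
    print(best,ray("top",ut,vt,best[1]))
# rim check
for X in([551,116,45],[416,80,45],[551,116,0],[416,80,0]): p=proj("scene",X);print(X,(p-[220,240])*6+2.5)
c=np.array([461.8,184.8,0]);e=np.array([-.245,.970,0])
for z in(20,28,36):print(z,[(proj("scene",c-108*e+s*28*np.array([.97,.245,0])+[0,0,z])-[220,240])*6+2.5 for s in(1,-1)])
go(509.8,-5.3,272,14.2)
E
```

```text
(np.float64(1.1315531796888587), 41) [515.8534  87.4854  41.    ]
(np.float64(0.5942128819676594), 48) [447.7189  73.8502  48.    ]
[551, 116, 45] [554.3043 214.6831]
[416, 80, 45] [370.1685 389.7994]
[551, 116, 0] [556.0534 289.2451]
[416, 80, 0] [375.4521 465.9249]
20 [array([537.5177, 322.1683]), array([463.6174, 392.8731])]
28 [array([537.1416, 308.7811]), array([462.988, 379.376])]
36 [array([536.763 , 295.3075]), array([462.3545, 365.7897])]
t 5.15 shift m [ 0.      0.1354 -0.1305] yaw 40.05704359081607 twist 25.857043590816076 F [ 0.4758 -0.5331 -3.4983] q [-0.6227 -0.1153 -0.093   1.5936  0.0001  0.249 ]
```

```bash
python3 -m inch '[{"translation":[0,0.008,-0.008],"twist":2,"hand":0},{"translation":[0,0.022,-0.021],"twist":5,"hand":0},{"translation":[0,0.04,-0.039],"twist":8,"hand":0},{"translation":[0,0.058,-0.056],"twist":11,"hand":0},{"translation":[0,0.076,-0.073],"twist":15,"hand":0},{"translation":[0,0.094,-0.091],"twist":18,"hand":0},{"translation":[0,0.112,-0.108],"twist":21,"hand":0},{"translation":[0,0.125,-0.121],"twist":24,"hand":0},{"translation":[0,0.133,-0.128],"twist":25.86,"hand":0},{"translation":[0,0.1354,-0.1305],"twist":25.86,"hand":0}]'
python3 -m inch '[{"translation":[0.005,0,0],"twist":0,"hand":0},{"translation":[0.015,0,0],"twist":0,"hand":0},{"translation":[0.03,0,0],"twist":0,"hand":0},{"translation":[0.045,0,0],"twist":0,"hand":0},{"translation":[0.06,0,0],"twist":0,"hand":0},{"translation":[0.072,0,0],"twist":0,"hand":0},{"translation":[0.08,0,0],"twist":0,"hand":0},{"translation":[0.08,0,0],"twist":0,"hand":0}]'
python3 - <<'E'
from h import *
go(509.8,-5.3,131,14.2)
b=robot.grab_frame("scene")[...,::-1]
cv2.imwrite("pics/s3.png",cv2.resize(b[215:375,220:420],(800,600),interpolation=3)[:, :])
E
```

```text
time_s: 6.15
tcp_pos: [509.8, -4.4, 272.0]
tcp_rot: [1.024, 1.317, -1.024]
wrist_force: [-0.7, -0.4, -3.2]
grip_width: 39.4
time_s: 6.95
tcp_pos: [509.3, -5.3, 190.9]
tcp_rot: [1.025, 1.318, -1.026]
wrist_force: [0.2, -0.5, -3.6]
grip_width: 39.1
t 6.95 shift m [0.0599 0.0006 0.0002] yaw 14.191938510463137 twist -0.008061489536856925 F [ 0.2088 -0.4662 -3.5622] q [-0.2677 -0.1749 -0.2943  1.4533  0.0001  1.0554]
```

View pics/s3.png

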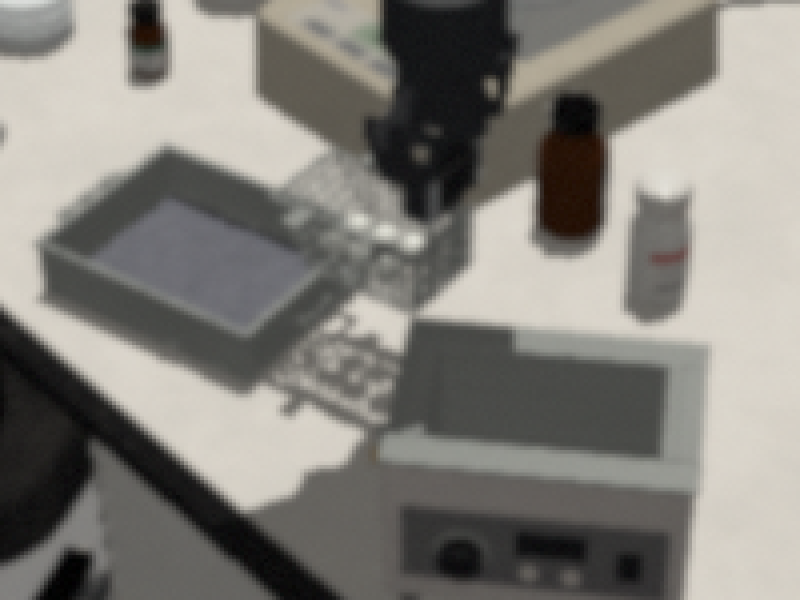

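```bash
python3 -m inch '[{"translation":[0.015,0,0],"twist":0,"hand":0},{"translation":[0.03,0,0],"twist":0,"hand":0},{"translation":[0.045,0,0],"twist":0,"hand":0},{"translation":[0.055,0,0],"twist":0,"hand":0},{"translation":[0.059,0,0],"twist":0,"hand":0},{"translation":[0.059,0,-0.003],"twist":0,"hand":0},{"translation":[0.059,0,-0.006],"twist":0,"hand":0},{"translation":[0.059,0,-0.008],"twist":0,"hand":0}]'
python3 -m inch '[{"translation":[0,0,-0.002],"twist":0,"hand":0},{"translation":[0,0,-0.004],"twist":0,"hand":0}]'
python3 -m inch '[{"translation":[-0.001,0,-0.002],"twist":0,"hand":0},{"translation":[-0.002,0,-0.004],"twist":0,"hand":0}]'
python3 -m inch '[{"translation":[-0.002,0,-0.002],"twist":0,"hand":0},{"translation":[-0.004,0,-0.004],"twist":0,"hand":0}]'
```

```text
time_s: 7.8
tcp_pos: [508.9, 1.1, 134.8]
tcp_rot: [1.023, 1.312, -1.026]
wrist_force: [0.3, -9.3, -0.7]
grip_width: 39.6
time_s: 8.0
tcp_pos: [509.2, 3.7, 136.3]
tcp_rot: [1.022, 1.307, -1.026]
wrist_force: [4.3, -9.2, 6.5]
grip_width: 39.0
time_s: 8.2
tcp_pos: [508.8, 7.5, 139.0]
tcp_rot: [1.023, 1.306, -1.025]
wrist_force: [3.4, -10.3, 7.2]
grip_width: 39.4
time_s: 8.4
tcp_pos: [507.3, 12.2, 142.3]
tcp_rot: [1.024, 1.308, -1.024]
wrist_force: [2.9, -9.2, 0.9]
grip_width: 39.4
```

```bash
python3 -m inch '[{"translation":[-0.0025,0,-0.004],"twist":0,"hand":0},{"translation":[-0.005,0,-0.008],"twist":0,"hand":0},{"translation":[-0.0075,0,-0.0125],"twist":0,"hand":0},{"translation":[-0.009,0,-0.017],"twist":0,"hand":0},{"translation":[-0.0105,0,-0.0215],"twist":0,"hand":0},{"translation":[-0.012,0,-0.026],"twist":0,"hand":0}]'
python3 - <<'E'
from h import *
go(509.8,-5.3,131,14.2)
b=robot.grab_frame("scene")[...,::-1]
cv2.imwrite("pics/s4.png",cv2.resize(b[215:345,220:380],(640,520),interpolation=3)[:, :])
E
```

```text
time_s: 9.0
tcp_pos: [501.2, 37.4, 155.0]
tcp_rot: [1.024, 1.307, -1.024]
wrist_force: [3.2, -8.8, 6.0]
grip_width: 39.2
t 9.0 shift m [ 0.0243 -0.0023  0.0434] yaw 14.136609126748645 twist -0.0633908732513504 F [ 3.167  -8.7582  5.9714] q [-0.1841 -0.2001 -0.3818  1.3812 -0.0037  1.14  ]
```

View pics/s4.png

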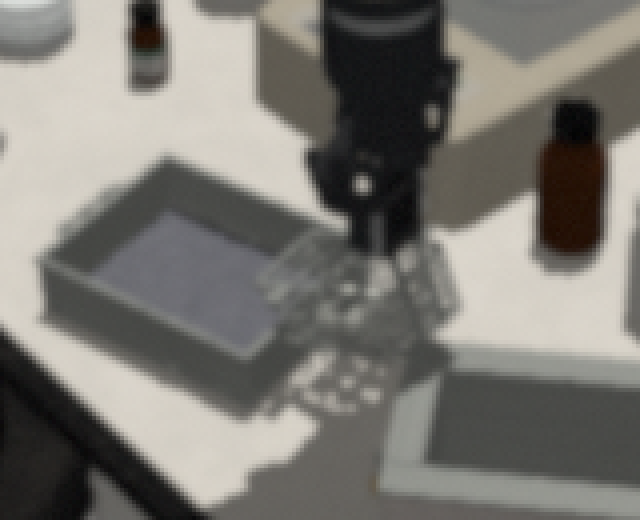

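```bash
python3 -m inch '[{"translation":[-0.0025,0,-0.005],"twist":0,"hand":0},{"translation":[-0.0048,0,-0.01],"twist":0,"hand":0},{"translation":[-0.0065,0,-0.015],"twist":0,"hand":0},{"translation":[-0.008,0,-0.02],"twist":0,"hand":0},{"translation":[-0.009,0,-0.025],"twist":0,"hand":0},{"translation":[-0.0098,0,-0.03],"twist":0,"hand":0},{"translation":[-0.0102,0,-0.035],"twist":0,"hand":0},{"translation":[-0.0104,0,-0.04],"twist":0,"hand":0},{"translation":[-0.0104,0,-0.045],"twist":0,"hand":0},{"translation":[-0.0102,0,-0.048],"twist":0,"hand":0}]'
python3 - <<'E'
from h import *
go(509.8,-5.3,131,14.2)
b=robot.grab_frame("scene")[...,::-1]
a=robot.grab_frame("top")[...,::-1]
cv2.imwrite("pics/s5.png",cv2.hconcat([cv2.resize(b[215:345,220:350],(400,400),interpolation=3),cv2.resize(a[230:350,260:380],(400,400),interpolation=3)]))
E
```

```text
time_s: 10.05
tcp_pos: [489.6, 84.1, 166.7]
tcp_rot: [1.025, 1.306, -1.023]
wrist_force: [-5.0, -10.9, 26.3]
grip_width: 39.1
t 10.05 shift m [ 0.0363 -0.0025  0.0914] yaw 14.140622179151563 twist -0.059377820848439455 F [ -5.0077 -10.8578  26.2678] q [-0.0912 -0.2231 -0.3805  1.4045 -0.0044  1.2328]
```

View pics/s5.png

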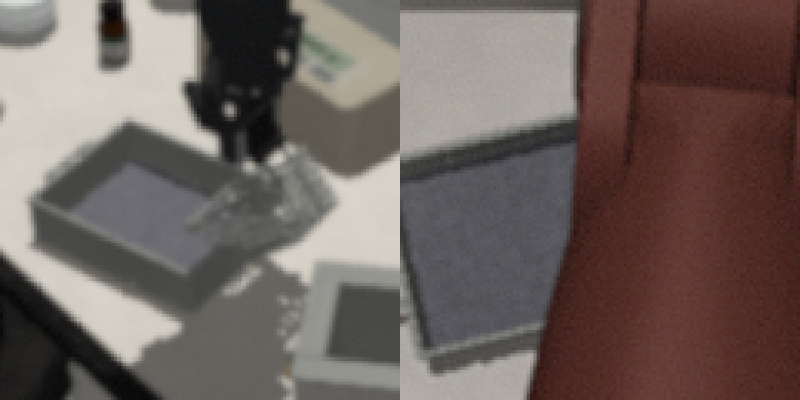

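```bash
python3 -m inch '[{"translation":[-0.006,0,0],"twist":0,"hand":0},{"translation":[-0.012,0,0],"twist":0,"hand":0},{"translation":[-0.014,0,-0.006],"twist":0,"hand":0},{"translation":[-0.014,0,-0.012],"twist":0,"hand":0},{"translation":[-0.014,0,-0.016],"twist":0,"hand":0},{"translation":[-0.01,0,-0.016],"twist":0,"hand":0},{"translation":[-0.006,0,-0.016],"twist":0,"hand":0}]'
python3 -m inch '[{"translation":[0.001,0,-0.004],"twist":0,"hand":0},{"translation":[0.001,0,-0.009],"twist":0,"hand":0},{"translation":[0.001,0,-0.014],"twist":0,"hand":0}]'
python3 -c "
from h import *
go(509.8,-5.3,131,14.2)"
```

```text
time_s: 10.85
tcp_pos: [484.1, 100.9, 173.8]
tcp_rot: [1.025, 1.31, -1.022]
wrist_force: [-8.0, -2.0, 56.3]
grip_width: 39.1
time_s: 11.15
tcp_pos: [481.4, 114.2, 172.2]
tcp_rot: [1.026, 1.308, -1.022]
wrist_force: [-10.2, -4.1, 35.4]
grip_width: 39.4
t 11.15 shift m [ 0.0417 -0.002   0.1226] yaw 14.174996052382719 twist -0.025003947617278754 F [-10.1808  -4.1182  35.4123] q [-0.0305 -0.2292 -0.3759  1.4168 -0.0027  1.2929]
```

```bash
python3 -m inch '[{"translation":[0.001,0,-0.004],"twist":0,"hand":0},{"translation":[0.002,0,-0.008],"twist":0,"hand":0},{"translation":[0.003,0,-0.012],"twist":0,"hand":0},{"translation":[0.004,0,-0.016],"twist":0,"hand":0}]'
python3 -m inch '[{"translation":[0.001,0,-0.004],"twist":0,"hand":0},{"translation":[0.003,0,-0.008],"twist":0,"hand":0},{"translation":[0.005,0,-0.012],"twist":0,"hand":0},{"translation":[0.006,0,-0.015],"twist":0,"hand":0}]'
python3 -c "
from h import *
go(509.8,-5.3,131,14.2)"
```

```text
time_s: 11.55
tcp_pos: [477.0, 130.6, 167.2]
tcp_rot: [1.026, 1.311, -1.021]
wrist_force: [-11.3, 0.5, 33.9]
grip_width: 39.1
time_s: 11.95
tcp_pos: [473.0, 145.8, 160.2]
tcp_rot: [1.027, 1.313, -1.021]
wrist_force: [-6.4, 4.1, 22.1]
grip_width: 39.3
t 11.95 shift m [ 0.0293 -0.0016  0.1555] yaw 14.240215455665375 twist 0.040215455665375544 F [-6.3517  4.0856 22.1145] q [ 0.0337 -0.2233 -0.3924  1.3969  0.0005  1.356 ]
```

```bash
python3 -m inch '[{"translation":[0.002,0,-0.004],"twist":0,"hand":0},{"translation":[0.0045,0,-0.008],"twist":0,"hand":0},{"translation":[0.007,0,-0.012],"twist":0,"hand":0},{"translation":[0.0095,0,-0.016],"twist":0,"hand":0},{"translation":[0.012,0,-0.019],"twist":0,"hand":0}]'
python3 - <<'E'
from h import *
go(509.8,-5.3,131,14.2)
b=robot.grab_frame("scene")[...,::-1]
a=robot.grab_frame("wrist")[...,::-1]
cv2.imwrite("pics/s6.png",cv2.hconcat([cv2.resize(b[215:345,220:350],(400,400),interpolation=3),cv2.resize(a,(400,300))[0:300]]) if 0 else cv2.hconcat([cv2.resize(b[215:345,220:350],(400,400),interpolation=3),cv2.copyMakeBorder(cv2.resize(a,(400,300)),0,100,0,0,0)]))
E
```

```text
time_s: 12.45
tcp_pos: [468.3, 164.8, 147.5]
tcp_rot: [1.027, 1.315, -1.02]
wrist_force: [-7.1, 7.9, 21.4]
grip_width: 39.1
t 12.45 shift m [ 0.0163 -0.0017  0.1751] yaw 14.261360280049233 twist 0.06136028004922878 F [-7.0915  7.9071 21.385 ] q [ 0.0731 -0.2144 -0.4078  1.373   0.0019  1.395 ]
```

View pics/s6.png

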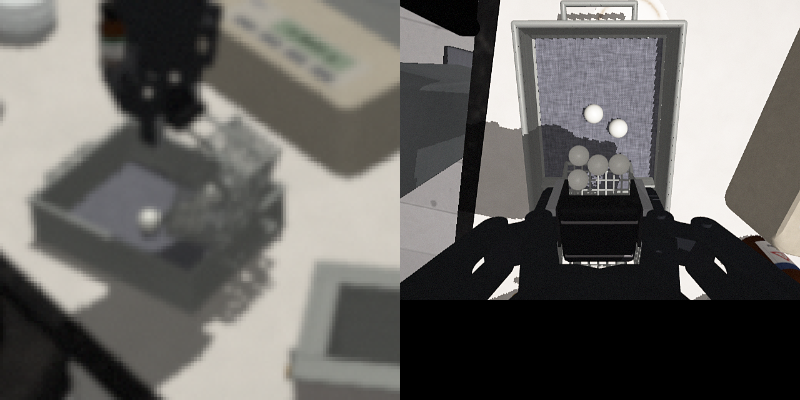

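```bash
python3 -m inch '[{"translation":[0.003,0,-0.003],"twist":0,"hand":0},{"translation":[0.005,0,-0.005],"twist":0,"hand":0},{"translation":[0.005,0,-0.005],"twist":0,"hand":0},{"translation":[0.005,0,-0.005],"twist":0,"hand":0},{"translation":[0.005,0,-0.005],"twist":0,"hand":0},{"translation":[0.005,0,-0.005],"twist":0,"hand":0},{"translation":[0.005,0,-0.005],"twist":0,"hand":0},{"translation":[0.005,0,-0.005],"twist":0,"hand":0},{"translation":[0.005,0,-0.005],"twist":0,"hand":0},{"translation":[0.005,0,-0.005],"twist":0,"hand":0}]'
python3 - <<'E'
from h import *
a=robot.grab_frame("wrist")[...,::-1]
cv2.imwrite("pics/w7.png",a)
g=cv2.cvtColor(cv2.GaussianBlur(a[60:330,200:480],(5,5),0),cv2.COLOR_BGR2GRAY)
c=cv2.HoughCircles(g,cv2.HOUGH_GRADIENT,1,15,param1=80,param2=18,minRadius=11,maxRadius=22)
print(None if c is None else c[0]+[200,60,0])
E
```

```text
time_s: 13.55
tcp_pos: [467.2, 170.1, 142.9]
tcp_rot: [1.028, 1.315, -1.018]
wrist_force: [-7.5, 9.0, 22.2]
grip_width: 39.5
[[281.5 191.5  14.7]
 [353.5 170.5  15.5]
 [294.5 250.5  14.4]
 [350.5 231.5  14.5]
 [310.5 175.5  14.4]
 [336.5 197.5  14.4]]
```

```bash
python3 -m inch '[{"translation":[-0.004,0,0],"twist":0,"hand":0},{"translation":[-0.01,0,0],"twist":0,"hand":0},{"translation":[-0.018,0,0],"twist":0,"hand":0},{"translation":[-0.026,0,0],"twist":0,"hand":0},{"translation":[-0.034,0,0],"twist":0,"hand":0},{"translation":[-0.042,0,0],"twist":0,"hand":0},{"translation":[-0.048,0,0],"twist":0,"hand":0},{"translation":[-0.052,0,0],"twist":0,"hand":0},{"translation":[-0.052,0,0],"twist":0,"hand":0}]'
python3 -m inch '[{"translation":[0,0,-0.004],"twist":0,"hand":0},{"translation":[0,0,-0.01],"twist":0,"hand":0},{"translation":[0,0,-0.018],"twist":0,"hand":0},{"translation":[0,0,-0.026],"twist":0,"hand":0},{"translation":[0,0,-0.032],"twist":0,"hand":0},{"translation":[0,0,-0.035],"twist":0,"hand":0},{"translation":[0,0,-0.035],"twist":0,"hand":0},{"translation":[0,0,-0.035],"twist":0,"hand":0},{"translation":[0,0,-0.035],"twist":0,"hand":0},{"translation":[0,0,-0.035],"twist":0,"hand":0}]'
python3 - <<'E'
from h import *
go(509.8,-5.3,131,14.2)
b=robot.grab_frame("scene")[...,::-1]
a=robot.grab_frame("wrist")[...,::-1]
cv2.imwrite("pics/s8.png",cv2.hconcat([cv2.resize(b[205:335,210:340],(400,400),interpolation=3),cv2.copyMakeBorder(cv2.resize(a,(400,300)),0,100,0,0,0)]))
E
```

```text
time_s: 14.5
tcp_pos: [466.3, 168.2, 192.1]
tcp_rot: [1.025, 1.316, -1.024]
wrist_force: [-0.3, 0.1, -2.8]
grip_width: 39.3
time_s: 15.5
tcp_pos: [457.5, 201.9, 191.5]
tcp_rot: [1.025, 1.316, -1.025]
wrist_force: [-0.1, -0.1, -1.7]
grip_width: 39.1
t 15.5 shift m [ 0.0605 -0.      0.2137] yaw 14.175415103721068 twist -0.024584896278923907 F [-0.067  -0.1459 -1.7174] q [ 0.1533 -0.2066 -0.3211  1.4562  0.      1.4767]
```

View pics/s8.png

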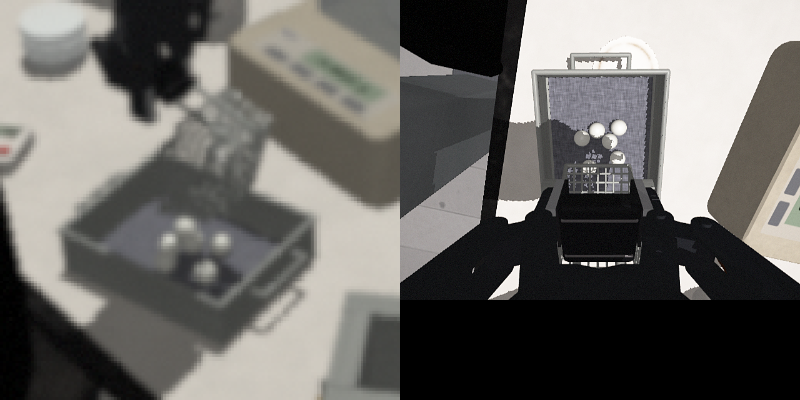

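```bash
python3 -m inch '[{"translation":[-0.005,0,0],"twist":0,"hand":0},{"translation":[-0.013,0,0],"twist":0,"hand":0},{"translation":[-0.021,0,0],"twist":0,"hand":0},{"translation":[-0.027,0,0],"twist":0,"hand":0},{"translation":[-0.03,0,0],"twist":0,"hand":0},{"translation":[-0.03,0,0],"twist":0,"hand":0},{"translation":[-0.03,0,0],"twist":0,"hand":0},{"translation":[-0.03,0,0],"twist":0,"hand":0},{"translation":[-0.03,0,0],"twist":0,"hand":0},{"translation":[-0.03,0,0],"twist":0,"hand":0}]'
python3 - <<'E'
from h import *
F=[]
for i in range(6):
    o=robot.get_obs();F.append(o["wrist_force"][2]); a=robot.grab_frame("wrist")[...,::-1]
print("Fz",np.mean(F),"t",o["time_s"])
g=cv2.cvtColor(cv2.GaussianBlur(a[60:330,200:480],(3,3),0),cv2.COLOR_BGR2GRAY)
c=cv2.HoughCircles(g,cv2.HOUGH_GRADIENT,1,14,param1=80,param2=14,minRadius=8,maxRadius=16)
M=robot.get_calibration("wrist");K=M["intrinsics"];M=np.array(M["mount"]);R=Ro.from_rotvec(o["tcp_rot"]).as_matrix()
cc=np.array([461.8,184.8,0]);e=np.array([-.245,.970,0]);x=np.array([.97,.245,0])
for u,v,r in c[0]+[200,60,0]:
    d=R@M[:3,:3]@np.linalg.inv(K)@[u,v,1];p=o["tcp_pos"]+R@M[:3,3];s=(14-p[2])/d[2];P=p+d*s
    print(u,v,r,"r expected",391*10/s,"tray xy",(P-cc)@x,(P-cc)@e)
E
```

```text
time_s: 16.6
tcp_pos: [457.3, 202.1, 221.3]
tcp_rot: [1.025, 1.317, -1.025]
wrist_force: [0.6, -0.6, -2.3]
grip_width: 38.9
Fz -2.316049676069515 t 16.85
293.5 211.5 11.0 r expected 11.698666247997465 tray xy -21.629249387845423 10.02693850614279
353.5 170.5 15.399999618530273 r expected 12.07201223769112 tray xy 28.6890006091533 45.07719426375057
334.5 216.5 10.899999618530273 r expected 11.65295911487665 tray xy 13.47626435880913 5.650697848382326
345.5 241.5 10.199999809265137 r expected 11.425134669282729 tray xy 23.406182191357804 -16.966610804138988
333.5 130.5 13.0 r expected 12.436540149239457 tray xy 11.71753177263779 77.16386897829234
347.5 196.5 10.600000381469727 r expected 11.835138750752707 tray xy 24.22714041071612 23.140744328600572
291.5 102.5 15.399999618530273 r expected 12.691812337634035 tray xy -21.643653561589936 98.4995282872995
316.5 200.5 10.899999618530273 r expected 11.798806940321251 tray xy -1.966629694944934 19.65573382709331
306.5 256.5 14.300000190734863 r expected 11.28860717528959 tray xy -10.838169605511421 -31.02515119750644
254.5 156.5 9.600000381469727 r expected 12.199934286325483 tray xy -52.77640269900097 56.42998285233755
379.5 183.5 15.399999618530273 r expected 11.953469177828643 tray xy 50.74087707961582 34.24822191628324
294.5 192.5 9.600000381469727 r expected 11.871778512116396 tray xy -20.495963986525837 26.515438528650357
244.5 136.5 9.600000381469727 r expected 12.382198242099653 tray xy -60.10022100247738 72.3766185912907
387.5 132.5 9.600000381469727 r expected 12.418119451288131 tray xy 55.2217286143916 75.65871613035327
```

```bash
python3 - <<'E'
from h import *
cc=np.array([461.8,184.8,0]);e=np.array([-.245,.970,0]);x=np.array([.97,.245,0])
for q in((-21.6,10),(13.5,5.7),(23.4,-17),(24.2,23),(-2,19.7)): print("pred",proj("scene",cc+q[0]*x+q[1]*e+[0,0,14]),proj("top",cc+q[0]*x+q[1]*e+[0,0,14]))
F=[];I=[]
for i in range(10):
    o=robot.get_obs();F.append(o["wrist_force"][2]); I.append(robot.grab_frame("scene").astype(float))
print("Fz",np.mean(F),np.std(F))
f=np.mean(I,0)[...,::-1].astype(np.uint8);cv2.imwrite("pics/s9.png",f)
s=cv2.cvtColor(f,cv2.COLOR_BGR2GRAY)
# brightness grid of the tray interior
print("\n".join(" ".join("%3d"%w for w in r) for r in s[270:306,254:302:1][::2,::1]))
# w7 balls
M=robot.get_calibration("wrist");K=M["intrinsics"];M=np.array(M["mount"]);R=Ro.from_rotvec([1.028,1.315,-1.018]).as_matrix();t=np.array([467.2,170.1,142.9])
for u,v in((281.5,191.5),(353.5,170.5),(294.5,250.5),(350.5,231.5),(310.5,175.5),(336.5,197.5)):
    d=R@M[:3,:3]@np.linalg.inv(K)@[u,v,1];p=t+R@M[:3,3];k=(14-p[2])/d[2];P=p+d*k
    print("w7",391*10/k,(P-cc)@x,(P-cc)@e)
E
```

```text
pred [263.737  288.9165] [295.225  309.0834]
pred [272.9173 282.5727] [293.6186 294.4698]
pred [281.5452 283.6137] [301.8228 288.2658]
pred [270.4607 278.2805] [285.6262 291.8838]
pred [265.4939 283.7598] [289.4244 302.104 ]
Fz -2.3976485463553354 0.5903935378840653
 66  66  68  71  78  89  97 101 102 103 101  97  91  84  77  70  65  63  63  64  67  69  70  70  70  69  68  68  68  67  67  67  67  66  67  66  66  67  67  68  70  76  84  96 111 128 146 160
 70  78  88  95 100 104 105 106 106 105 104 103 102 102 100  97  92  83  75  68  66  67  67  69  70  71  70  70  69  69  68  68  67  67  67  67  67  67  67  67  67  67  67  68  70  73  79  88
 91  99 104 106 106 106 105 105 105 105 105 104 105 106 110 117 119 116 107  99  95  89  79  69  66  66  67  68  71  73  71  69  68  68  68  67  68  67  68  67  67  67  68  67  67  68  68  68
104 105 105 104 105 105 105 106 106 106 106 107 114 136 162 182 189 178 153 124 107 102 100  97  95  91  85  80  76  72  68  65  65  66  67  68  68  68  68  68  67  68  68  68  68  69  69  68
103 104 103 103 103 104 105 106 106 105 105 110 125 150 172 186 1
[... 2277 characters left out ...]
7  67  68  67  67  67  68  67  68  68  71  78  88  94  95  93  90  85  92 108 113 103  87  73  67  66  65  65  66  67  69  72  75  79  86 100 122 150 177
 87  84  79  75  73  70  70  68  68  68  67  68  68  68  68  68  68  68  68  68  70  69  72  75  81  87  93  98  95  84  72  67  65  65  65  65  65  65  66  68  72  81  98 127 160 181 190 189
w7 15.6856208921307 -21.53461794250165 9.923180591984334
w7 15.918777969385888 23.99796082925672 23.392105791737617
w7 14.978197585216948 -13.841698787258125 -30.00094566764456
w7 15.191373001332988 23.20404416562335 -16.683313129328614
w7 15.869553492640957 -3.0198163655818875 20.1837849957625
w7 15.600623695845597 13.604521313851963 6.095333390284343
```

```bash
python3 -c "
from plant import robot
o=robot.get_obs();print(o['time_s'],o['tcp_pos'],o['grip_width'])
print(robot.close_job())"
```

```text
17.4 [457.44054649 202.05738546 221.50494034] 39.591990081447044
the job is handed in; nothing more can be done
None
```

The job is handed in at 17.4 s: all six balls are in the drying tray. The gripper still holds the empty basket tipped and raised above the tray, lip about 55 mm above the tray rim.

**How it was done:** I gripped the black grip across its width and lifted the basket straight out of the tank, with all six balls visible in it. The moves could not tilt the tool. I therefore turned the basket in the jaws by dragging its front wall against the handle and rim at the tray's near end. That tipped it to about 80° with the lip low inside the tray. I then raised it and moved it over the tray.

**Last checks:**
- **Balls:** five lie at matching tray-floor positions in wrist pictures taken from two heights. The sixth matches less closely, about 3 mm apart in the wrist pictures, but the scene camera shows a bright blob where it should be. I worked this out from pixel values, because the 12 picture views were used up.
- **Weight on the wrist:** about 2.4 N with 0.6 N noise, against 2.0 N expected for the empty basket. That is too noisy to prove the basket empty, so I relied on the six balls found in the tray.
- **Force:** the largest wrist force I read was about 57 N, with readings only at the end of each move.
- **Tip angle:** I estimated the 80° from the arm's path and the pictures, and did not measure it directly.
- **Bystanders:** the path kept clear of the bottles and the timer. I made no separate final check on them.

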